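Set a hand-rest post to its twin's height

ROBOT

A 6-joint arm with a two-finger parallel gripper is mounted at the origin on the work surface. World frame = base frame: x ahead of the robot, y to its left, z up, the work surface at z = 0. Lengths are in mm, angles in rad, forces in N, time in s.
With the tool pointing down it reaches from about 350 to 975 mm from the base axis. Payload 7.1 kg.
Tool frame: the origin (TCP) lies midway between the tips of the shut fingers; the grasp point (between the pads) lies 19 mm behind it (ctrl.grip_point_offset is the distance from the TCP to the grasp point, in mm); z points along the fingers, y is the line along which they close (so a half turn about z gives the same grasp; the last joint's range is limited). The gripper opens to 88 mm and grips with 3 to 60 N. Pads are 20 mm wide; open, the fingers measure 115 mm over their backs; the gripper's body (75 mm by 178 mm) begins 61 mm behind the grasp point.
Start: joints at [-1.288, 0.423, 1.63, -0, 1.089, -0.019], TCP at [185.792, -596.729, 222.675] pointing down, gripper open.
Joint ranges: [-3, 3], [-0.9, 2.11], [0.09, 2.58], [-1.31, 4.45], [0.11, 2.69], [-2.54, 2.54]. Speed limits (rad/s): [2.39, 2.39, 3.01, 3.14, 3.14, 3.14].

INTERFACE

Orientations are given as a rotation vector (axis times angle).
In Python, from workcell import get_obs, optics, close_job, spotter, ctrl gives the robot as it stands. The module is installed in compiled form; this text tells all that it offers.
- The arm moves only by the tool move_arm, never from a script. Its argument "rows" is a list of rows, each a list of 5 numbers: the shift along the tool's x, y, z in cm, then the turn about the tool's z in degrees, then the opening in per cent of the stroke, from 0 (shut) to 100 (fully open). A call has 1 to 10 rows; each row shifts and turns the commanded pose from where the row before left it, along the tool's axes as they then stand; what a row does not reach is not made up. A row lasts 1/8 s, in which the tool goes at most 62.5 mm and 10.7 degrees, less where a joint would pass 70% of its speed; a pose out of reach is approached as far as the arm can. A call with a gripper value outside its range is refused whole. The fingers move at their own pace and stop on an object; the grip force is fixed at half the most. Time passes only in rows, so rows that do not move let the fingers close. It gives the time, the measured TCP pose, the force, the opening and the grip force at its end, in the units of the state.
- get_obs(): the state, without advancing time (a new reading comes with each control period).
- optics.get_image(name): name is "side" or "top" or "wrist"; returns the picture (384x512x3 uint8, blue, green, red); there is no depth.
- optics.calibration(name): a dict with "camera_matrix" (3x3 intrinsics, pixels), "distortion" ([k1, k2, p1, p2, k3] as OpenCV has them; the pictures are not rectified), "xyz" and "orientation" of the camera in the world. Camera axes: x right, y down, z forward; pixel columns grow to the right and rows downward; lengths in mm; the calibration is good to about 2 mm. A picture is of the moment at which its call begins: read the wrist's pose just before it. calibration takes no time and is no camera call; for the wrist camera it gives the pose at the moment of the call.
- close_job(): hands the job in; it is judged then, once.
Trained networks look in the newest picture that a camera, given by its name, has taken for a name from the list of things; names that differ only in an ending like _2 or _b are one class to them, and where a whole thing is asked for, a point or a joint stands for the part that bears it (a point fixed in the world has none). Each returns a list of dicts, best first, with "conf" (0 to 1); they miss things now and then, are a little off and sometimes report something else, mostly with a low value. They report only what shows in the picture. A call takes as long as a camera call. They do not tell look-alikes from the thing itself.
- spotter.find_in(camera, label): "point" ([column, row] in pixels, amid what is visible of it).
- spotter.regions_of(camera, label): "region" (384x512 bool, what is visible of it) and "point" ([column, row] in pixels, amid what is visible of it).
The state is a dict: "t": time; "qpos": joint angles; "qvel": joint speeds; "joint_torque": joint torques, N m; "ee_pos": TCP position; "orientation": TCP orientation; "ft_force": force on the tool from outside, world axes, zero at the start; "moment": the same for the moment, N m; "width": finger opening in mm; "grasp_force": force on a finger pad.
Only numpy, scipy, OpenCV 4.12 (cv2) and the standard library are available. Lean on these libraries where they do the work, as an engineer would, in place of code of your own. Each camera call takes 0.05 s, during which the arm holds its last target. There are 200 camera calls.

TASK

The painter's hand rest will be laid over the panel on the two telescoping posts with flat wing heads, but one of them is still pushed down. Twist the lower post's wing to unlock it, pull its tube up until its wing stands level with the wing of the twin post, then twist it back to lock it and let go, leaving the twin as it is.

Things in the scene. Friction and masses are not known exactly. Their poses are not given: they have to be found in the camera images.
- post_wing (a point): Centre of the wing head of the post to be raised (the lower of the two, on either side of the panel). The wing is an upright flat black tab, 52 mm long (its x axis), 13 mm thick (y), 30 mm tall (z, up, on the post's axis); top and underside are 15 mm from this point. Pinch it from above across its 13 mm. It turns and rises with the steel tube, 19 mm across, on which it sits.
- post: The same post: fixed steel foot 130 (x) x 70 x 12 mm, origin under its centre; upright sleeve with black collar 37 mm across, top 122 mm up, in which the tube turns and slides. Fully down, the wing's underside is 20 mm above the collar; travel 105 mm. The tube stays at any height by itself; unlocked it slides with 4 to 7 N, locked a cam grips it.
- post_twist (a joint): Turn of that post's wing and tube about the upright axis, rad. 0 = locked, at a stop, the wing lying along the long side of its foot. Grows as the wing turns counter-clockwise seen from above, to a stop at 1.05 (60 degrees). The cam lets go beyond about 0.6 and grips well below 0.2; turning takes about 0.2 N m and it stays where it is left.
- twin_wing (a point): The same point, half-way up the wing, of the twin post, alike in all, already drawn up to the wanted height and locked; match the height of this point. Its fixed foot stands across the painted panel from the other post. (A third, round-headed lamp post is not part of the job.)
Not all that is in view belongs to the job. Leave any red or yellow look-alike of the post alone.

How it is judged (in metres and radians):
On the way, in this order (a step that is already met when the one before it is completed fails the run):
1. the lower post is unlocked (turned at least 0.65 rad) before it is raised (value of joint post_twist above 0.65 rad and distance of post_wing from where it was at the start of the episode below 0.015 m), for 0.05 s.
2. still unlocked, its wing is drawn up level with the twin's, within 15 mm (value of joint post_twist above 0.5 rad and z of post_wing in the frame of twin_wing between -0.015 and 0.015 m), for 0.1 s.
At the end, for the whole second after the job is handed in: The wing of the raised post stands level with the twin's within 12 mm, is turned back to less than 0.2 rad (11 degrees) from locked, and released; the twin's wing is within 10 mm of where it was (z of post_wing in the frame of twin_wing between -0.012 and 0.012 m and value of joint post_twist below 0.2 rad and distance of twin_wing from where it was at the start of the episode below 0.01 m); the robot touches nothing.
It fails at once if the twin's wing is moved more than 10 mm (distance of twin_wing from where it was at the start of the episode above 0.01 m).
It also fails if it takes over 42 s, if anything falls off the work surface, if the arm or the gripper's body presses on something with over 40 N, if the wrist force passes 120 N, or if a joint passes its speed limit or range.

## Working session

There is one attempt and no reset: what is moved stays moved. The work goes in short steps, Python scripts to look and compute and a tool call to move; the robot and the scene stay as the last step left them, time stands still between calls to the robot, and variables do not carry over. Pictures are saved under pics/ and viewed, at most 10 in all, crops included, and the job is handed in when it is done.

Besides the shell and the picture viewer there is one more tool, called after "Call:" by a JSON object that holds its "method" and its "body". move_arm: Moves the arm, as the interface text tells. Its arguments: {"type":"object","properties":{"rows":{"type":"array","items":{"type":"array","items":{"type":"number"}}}},"required":["rows"]}

```bash
mkdir -p pics
cat > h.py <<'E'
import numpy as np, cv2
from scipy.spatial.transform import Rotation as R
from workcell import get_obs, optics, close_job, spotter, ctrl
def cal(n):
    c=optics.calibration(n); o=np.array(c["orientation"],float)
    Rm=R.from_rotvec(o).as_matrix() if o.size==3 else (o if o.shape==(3,3) else R.from_quat(o).as_matrix())
    return np.array(c["camera_matrix"]),np.array(c["distortion"]),np.array(c["xyz"]),Rm
def ray(n,p,c=None):
    K,d,t,Rm=c or cal(n)
    u=cv2.undistortPoints(np.array([[p]],float),K,d)[0,0]
    v=Rm@np.array([u[0],u[1],1]); return t,v/np.linalg.norm(v)
def atz(n,p,z,c=None):
    t,v=ray(n,p,c); return t+v*(z-t[2])/v[2]
def tri(rs):
    A=sum(np.eye(3)-np.outer(v,v) for t,v in rs); b=sum((np.eye(3)-np.outer(v,v))@t for t,v in rs)
    x=np.linalg.solve(A,b); return x,[np.linalg.norm(np.cross(x-t,v)) for t,v in rs]
def proj(n,X,c=None):
    K,d,t,Rm=c or cal(n)
    return cv2.projectPoints((np.atleast_2d(X)-t)@Rm,np.zeros(3),np.zeros(3),K,d)[0][:,0]
E
python3 - <<'E'
from h import *
im={n:optics.get_image(n) for n in("side","top")}
for n in im:
    print(n,optics.calibration(n)["xyz"])
    for l in("post_wing","twin_wing","post"):
        print(n,l,[(np.round(d["point"]),round(d["conf"],2)) for d in spotter.find_in(n,l)])
for n in im: cv2.imwrite(f"pics/{n}0.png",cv2.resize(im[n],(768,576)))
E
```

```text
side [-385.21829588 -837.34527103  876.07542818]
side post_wing [(array([303., 222.]), 0.67), (array([278., 275.]), 0.66), (array([352., 189.]), 0.45)]
side twin_wing [(array([209., 122.]), 0.8)]
side post [(array([280., 309.]), 0.85), (array([301., 259.]), 0.75), (array([345., 223.]), 0.67), (array([379., 274.]), 0.41)]
top [ 288.53932989  -70.09649953 1105.9372301 ]
top post_wing [(array([329., 125.]), 0.64), (array([392., 136.]), 0.63), (array([368., 277.]), 0.45), (array([334., 207.]), 0.43)]
top twin_wing [(array([112., 143.]), 0.71)]
top post [(array([323., 138.]), 0.95), (array([356., 272.]), 0.87), (array([324., 213.]), 0.86), (array([378., 145.]), 0.67)]
```

View pics/side0.png

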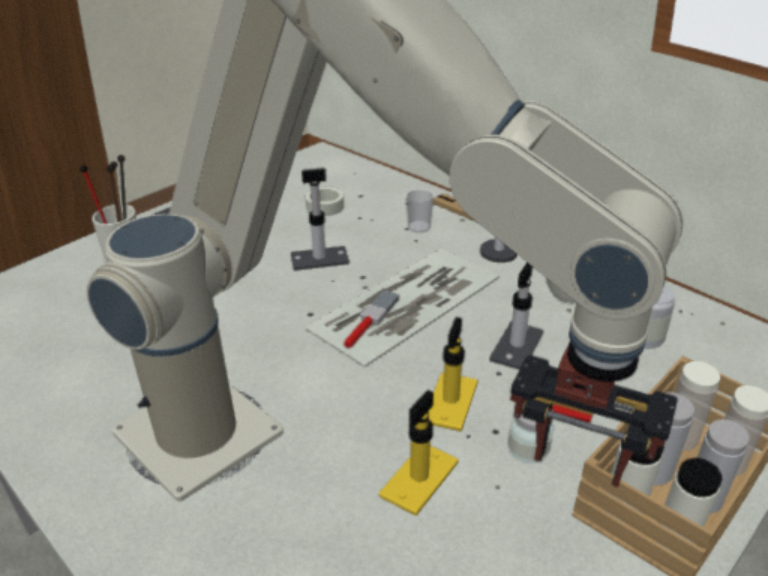

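View pics/top0.png

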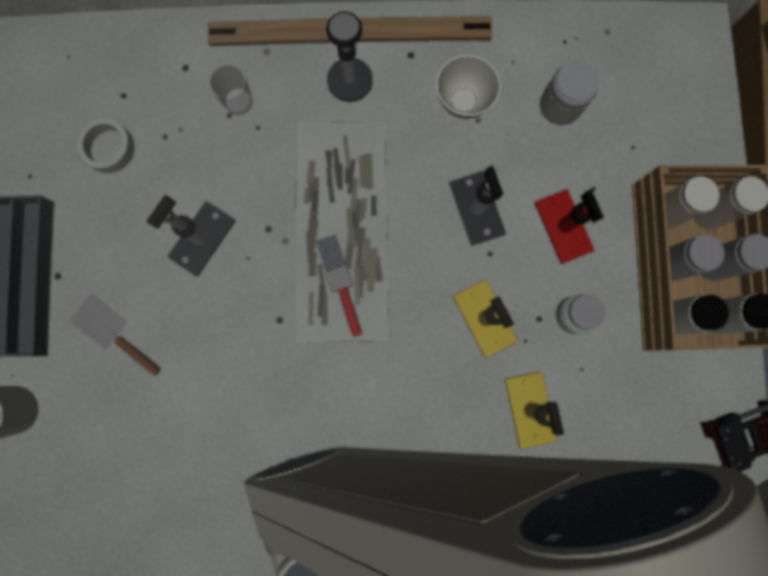

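The side view shows grey posts at about (345,200) and (209,150) in camera pixels. There are two yellow posts and a red one, and the lamp post is partly hidden behind the arm.

Candidates for post_wing, top image in camera pixels:
- Grey-foot post (326,123): right of the panel and low, so this is my choice.
- Red (394,137): look-alike.
- Yellow (331,208) and (368,278): look-alikes.
- Grey-foot twin (108,141): tall, and across the panel.
- Lamp (230,18): round head.

Run:
```python
from h import *
im={n:optics.get_image(n) for n in("side","top")}
exp={("top","post_wing"):(326,123),("side","post_wing"):(350,186),("top","twin_wing"):(108,141),("side","twin_wing"):(209,117)}
P={}
for (n,l),e in exp.items():
    best=min(spotter.regions_of(n,l),key=lambda d:np.hypot(*(np.array(d["point"])-e)))
    m=best["region"].astype(np.uint8); r=cv2.minAreaRect(cv2.findNonZero(m))
    P[n,l]=np.array(best["point"]); print(n,l,np.round(best["point"],1),round(best["conf"],2),[np.round(x,1) for x in r])
for l in("post_wing","twin_wing"):
    x,e=tri([ray(n,P[n,l]) for n in im]); print(l,x.round(1),np.round(e,1))
# foot
for l,pt in(("post",(318,138)),("twin",(134,159))):
    g=im["top"]; x0,y0=pt[0]-32,pt[1]-36; c=g[y0:y0+72,x0:x0+64]
    m=(c.max(2)<85).astype(np.uint8)
    k,lab,st,_=cv2.connectedComponentsWithStats(m); i=lab[36,32]
    r=cv2.minAreaRect(cv2.findNonZero((lab==i).astype(np.uint8)))
    print(l,[np.round(v,1) for v in r],[atz("top",b+[x0,y0],12).round(0)[:2] for b in cv2.boxPoints(r)])
a=cv2.resize(im["top"][90:190,280:420],None,fx=4,fy=4,interpolation=2)
b=cv2.resize(im["side"][150:260,300:400],None,fx=2.4,fy=3.636,interpolation=2)[:400]
cv2.imwrite("pics/c1.png",np.hstack([a,b]))
```

```text
top post_wing [325.9 121.8] 0.53 [array([328. , 121.5]), array([21., 12.]), np.float64(90.0)]
side post_wing [348.9 187.5] 0.5 [array([349.1, 187.5]), array([ 8.3, 23.4]), np.float64(6.3)]
top twin_wing [111. 143.] 0.91 [array([110.5, 141. ]), array([22., 27.]), np.float64(90.0)]
side twin_wing [209.4 121.6] 0.75 [array([208.5, 127. ]), array([30., 17.]), np.float64(90.0)]
post_wing [ 571.9 -254.6  147.2] [0.2 0.2]
twin_wing [517.2 262.2 196.5] [0.5 0.5]
post [array([35.1, 34.8]), array([46.7, 32.1]), np.float64(70.7)] [array([ 618., -202.]), array([ 648., -290.]), array([ 520., -328.]), array([ 491., -241.])]
twin [array([21.7, 28.8]), array([49.6, 46. ]), np.float64(33.7)] [array([524., 389.]), array([634., 318.]), array([550., 198.]), array([442., 269.])]
```

View pics/c1.png

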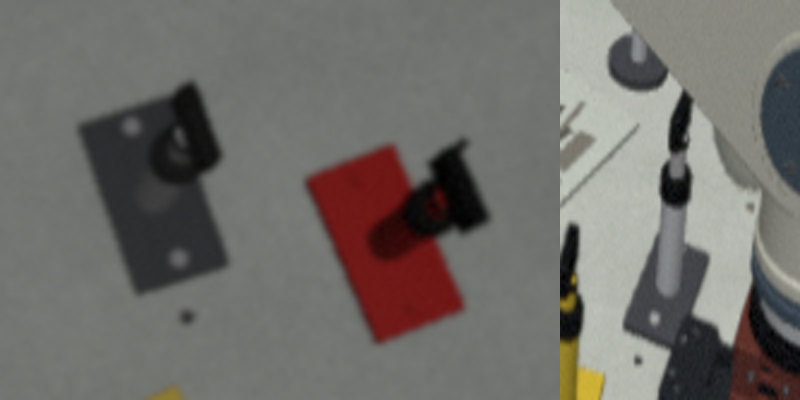

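The crop confirms a grey foot and black wing at top px (330,121), lying along the foot; the red post beside it is a look-alike. The network regions include the collar, so I'll triangulate from the wing pixels and the foot centres.

Run:
```python
from h import *
f=atz("top",(318.6,138.1),12);a=atz("top",(312.7,121.7),12);b=atz("top",(324.5,154.5),12)
d=(a-b)[:2];print("foot",f.round(1),"ang",np.degrees(np.arctan2(d[1],d[0])))
print("wing",tri([ray("top",(330,121)),ray("side",(350.5,184))]))
a=atz("top",(326.2,111.2),170);b=atz("top",(333.7,130),170);d=(a-b)[:2];print("wing ang",np.degrees(np.arctan2(d[1],d[0])),np.linalg.norm(d))
print("twin foot",atz("top",(134.5,158.5),12).round(1))
print("twin",tri([ray("top",(108,140.7)),ray("side",(209.3,117.5))]))
for z in(157,170,180,262): print(z,proj("side",[f[0],f[1],z]).round(1),proj("top",[f[0],f[1],z]).round(1))
tf=atz("top",(134.5,158.5),12)
for z in(225,240,250,262): print(z,proj("side",[tf[0],tf[1],z]).round(1),proj("top",[tf[0],tf[1],z]).round(1))
o=get_obs();print(o["ee_pos"],o["orientation"],R.from_rotvec(o["orientation"]).as_matrix().round(3),o["t"]); c=cal("wrist");print(c[2],c[3].round(2),ctrl.grip_point_offset)
```

```text
foot [ 565.  -258.2   12. ] ang 17.294233127195852
wing (array([ 568.43784823, -261.1466168 ,  163.59211947]), [np.float64(0.8598393004784409), np.float64(0.8598393004785067)])
wing ang 18.915217033916953 50.02350386840841
twin foot [516.8 261.5  12. ]
twin (array([519.66649744, 264.58375425, 209.66473527]), [np.float64(0.6263175617666747), np.float64(0.6263175617668068)])
157 [[349. 186.]] [[328.1 123.4]]
170 [[349.4 182. ]] [[329.1 121.9]]
180 [[349.8 178.9]] [[329.9 120.7]]
262 [[352.7 152.6]] [[336.9 109.8]]
225 [[208.8 113.8]] [[107.1 140.1]]
240 [[208.5 109.5]] [[104.6 138.5]]
250 [[208.3 106.7]] [[103.  137.3]]
262 [[208.1 103.2]] [[101. 136.]]
[ 185.79773867 -596.75482007  222.71146039] [3.10583133e+00 4.72195012e-01 1.84964709e-06] [[ 0.955  0.297  0.   ]
 [ 0.297 -0.955 -0.   ]
 [-0.     0.    -1.   ]] 0.7
[ 263.71702025 -571.32714117  384.17070663] [[ 0.3  -0.91 -0.28]
 [-0.95 -0.28 -0.09]
 [-0.    0.3  -0.96]] 18.700000000000003
```

Call:
{"method": "move_arm", "body": {"rows": [[0,0,-6,0,100],[0,0,-6,0,100],[5.1,-2.3,0,0,100],[5.1,-2.3,0,0,100],[5.1,-2.3,0,0,100],[5.1,-2.3,0,0,100],[5.1,-2.3,0,0,100],[5.1,-2.3,0,0,100],[5.1,-2.3,0,0,100],[5.1,-2.4,0,0,100]]}}

```text
t: 1.95
ee_pos: [521.6, -297.5, 342.9]
orientation: [3.106, 0.472, 0.001]
ft_force: [0.6, -0.3, -0.7]
width: 87.9
grasp_force: 0.0
```

Call:
{"method": "move_arm", "body": {"rows": [[5.5,-2.5,0,0,100],[0,0,0,0,100]]}}

```text
t: 2.2
ee_pos: [567.8, -255.7, 342.4]
orientation: [-3.104, -0.48, -0.001]
ft_force: [0.1, -0.9, 0.2]
width: 88.0
grasp_force: 0.0
```

Run:
```python
from h import *
o=get_obs();print(o["ee_pos"],o["qpos"],o["t"],R.from_rotvec(o["orientation"]).as_matrix().round(3))
c=cal("wrist");w=optics.get_image("wrist");s=optics.get_image("side")
print(proj("wrist",[[566,-259,162],[566,-259,177],[566,-259,122]],c).round(1))
for l in("post_wing",): print([(np.round(d["point"]),round(d["conf"],2)) for d in spotter.find_in("wrist",l)])
np.savez("w1.npz",w=w,K=c[0],d=c[1],t=c[2],R=c[3])
cv2.imwrite("pics/w1.png",np.hstack([cv2.resize(w,None,fx=1,fy=1),cv2.resize(s[60:250,160:304],None,fx=2,fy=2)[:384].copy() if False else cv2.resize(s[60:252,170:314],(288,384),interpolation=2)]))
```

```text
[ 567.81320724 -255.73846511  342.35312018] [-4.42595896e-01  3.11410955e-01  1.51241004e+00  6.35718960e-04
  1.31765871e+00  8.21449221e-01] 2.2 [[ 0.953  0.302  0.   ]
 [ 0.302 -0.953  0.001]
 [ 0.001 -0.    -1.   ]]
[[265.4 175. ]
 [265.6 178.5]
 [265.1 166.8]]
[(array([260., 178.]), 0.94), (array([220., 309.]), 0.7), (array([386., 243.]), 0.55)]
```

View pics/w1.png

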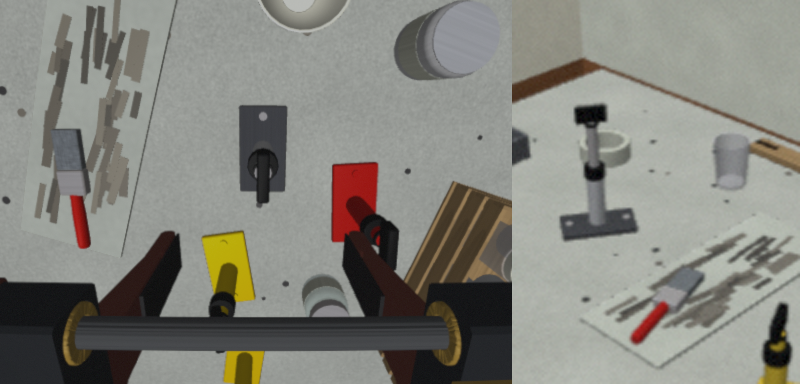

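Wrist view: the grey foot's centre is at (263,148) and its wing at (262,178), parallel to the tool x axis. The red wing is at (386,243). In the side crop the twin wing is at (590,115).

Run:
```python
from h import *
z=np.load("w1.npz");c=(z["K"],z["d"],z["t"],z["R"])
print("foot",atz("wrist",(263.2,148),12,c).round(1))
print("edges",[atz("wrist",p,12,c).round(1)[:2] for p in((240,106),(286,106.5),(286,190),(240,190))])
print("wing top/und",[atz("wrist",(262.3,178),h,c).round(1) for h in(165,175)])
print("red",tri([ray("top",(395,136)),ray("wrist",(386,241),c)]))
print("yel",tri([ray("top",(333,207)),ray("wrist",(220,307),c)]))
# twin side: crop scale 2, origin (170,60)
p=(170+(590.5-512)/2,60+115/2); print(p)
for q in((109,141),(108,140.7),(110,141)): print("twin",tri([ray("top",q),ray("side",p)])[0].round(1))
print("twin via foot", [ (h,proj("side",[517,262,h]).round(1)) for h in (205,210,215,220)])
g=cv2.cvtColor(optics.get_image("side"),6)
print(g[100:135:1,209])
```

```text
foot [ 569.3 -256.    12. ]
edges [array([ 617.1, -205.8]), array([ 636.3, -269. ]), array([ 518. , -309.2]), array([ 496.5, -241.6])]
wing top/und [array([ 562.6, -256.6,  165. ]), array([ 565. , -255.8,  175. ])]
red (array([ 531.29880103, -421.44332469,  151.90234868]), [np.float64(3.230699724113667), np.float64(3.230699724113725)])
yel (array([ 362.0754004 , -264.24933609,  121.68719127]), [np.float64(4.4165299314834465), np.float64(4.4165299314835735)])
(209.25, 117.5)
twin [518.1 262.1 211. ]
twin [519.6 264.6 209.7]
twin [517.2 259.8 212. ]
twin via foot [(205, array([[209.1, 119.3]])), (210, array([[209. , 117.9]])), (215, array([[208.9, 116.5]])), (220, array([[208.8, 115.1]]))]
[171 171 174 175 173 174 174 174 175 178 179 173 125  47  23  17  10  13
  16  11  29  75  52  44  94 111 113 114 115 115 112 112 117 115 116]
```

Run:
```python
from h import *
s=optics.get_image("side");g=cv2.cvtColor(s,6)
f=np.array([567,-256.5,0])
for h in(122,142,157,172): print(h,proj("side",f+[0,0,h]).round(1))
a=cv2.resize(s[165:215,325:375],(400,400),interpolation=cv2.INTER_NEAREST)
b=cv2.resize(s[100:150,185:235],(400,400),interpolation=cv2.INTER_NEAREST)
cv2.imwrite("pics/ab.png",np.hstack([a,b]))
for h in(122,185,200,215,230): print(h,proj("side",[517.5,262,h]).round(1))
```

```text
122 [[347.7 196. ]]
142 [[348.4 190. ]]
157 [[348.9 185.5]]
172 [[349.4 180.9]]
122 [[210.7 141.8]]
185 [[209.6 124.8]]
200 [[209.3 120.6]]
215 [[209.  116.5]]
230 [[208.7 112.2]]
```

View pics/ab.png

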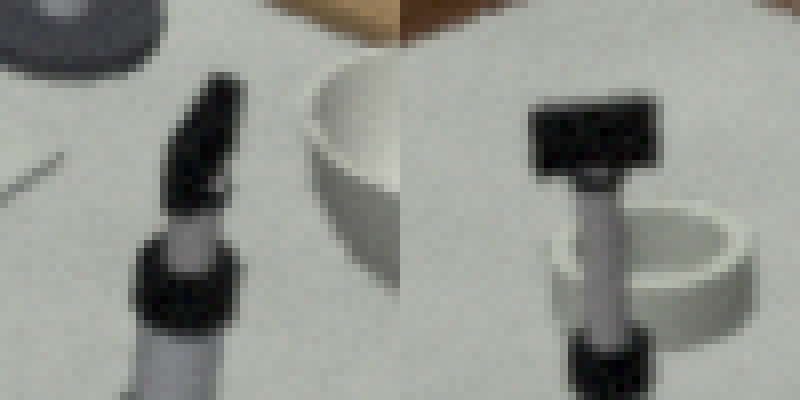

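The crop shows the lower wing spanning rows 174 to 191 with its collar/tube contact at 199. The twin wing spans rows 112 to 121.5, with contact at 143.7. I'll fit both with a projected model.

Run:
```python
from h import *
def cor(c,th,z):
    u=np.array([np.cos(th),np.sin(th),0]);v=np.array([-u[1],u[0],0])
    return np.array([[c[0],c[1],z]+a*26*u+b*6.5*v+[0,0,h*15] for h in(-1,1) for a in(-1,1) for b in(-1,1)])
t=cal("side")[2]
for nm,c,th,zs in(("post",(567,-256.5),17.5,(152,157,162,167)),("twin",(517.5,262),-33,(205,210,215,220))):
    c=np.array(c); d=(t[:2]-c);d/=np.linalg.norm(d)
    print(nm,"tube front at collar",proj("side",[*(c+9.5*d),122]).round(1),"collar back",proj("side",[*(c-18.5*d),122]).round(1))
    for z in zs:
        p=proj("side",cor(c,np.radians(th),z)); print(z,p.min(0).round(1),p.max(0).round(1))
b=[atz("top",np.array(q)/1.5,12)[:2] for q in((207,201),(235,219),(197,276),(168,255))]
print(np.array(b).round(0)); e=b[1]-b[2];print(np.degrees(np.arctan2(e[1],e[0])))
```

```text
post tube front at collar [[347.4 197.9]] collar back [[348.1 192.3]]
152 [343.  177.3] [354.3 196.9]
157 [343.2 175.8] [354.5 195.4]
162 [343.4 174.2] [354.6 193.9]
167 [343.5 172.7] [354.8 192.4]
twin tube front at collar [[210.8 143.1]] collar back [[210.6 139.2]]
205 [200.7 113.4] [217.7 125.1]
210 [200.6 112. ] [217.6 123.8]
215 [200.5 110.6] [217.5 122.4]
220 [200.4 109.1] [217.4 121. ]
[[587. 253.]
 [551. 199.]
 [444. 269.]
 [485. 325.]]
-33.416466242294675
```

Both methods put the twin about 48 mm higher: lower wing z ≈ 167, twin z ≈ 215. The tool is already aligned over the wing, so I'm descending to pinch it.

Call:
{"method": "move_arm", "body": {"rows": [[0,0,5,0,100],[0,0,5,0,100],[0,0,5,0,100],[0,0,3,0,100],[0,0,1.2,0,100],[0,0,0,0,100]]}}

```text
t: 3.2
ee_pos: [565.0, -259.3, 150.7]
orientation: [-3.106, -0.47, 0.001]
ft_force: [-0.5, -0.5, 0.2]
width: 87.9
grasp_force: 0.0
```

Call:
{"method": "move_arm", "body": {"rows": [[0,0,0,0,0],[0,0,0,0,0],[0,0,0,0,0],[0,0,0,0,0],[0,0,0,0,0],[0,0,0,0,0]]}}

```text
t: 3.95
ee_pos: [565.5, -258.6, 150.7]
orientation: [-3.106, -0.472, 0.0]
ft_force: [-0.5, 0.0, -0.5]
width: 31.2
grasp_force: 0.0
```

Call:
{"method": "move_arm", "body": {"rows": [[0,0,0,0,0],[0,0,0,0,0],[0,0,0,0,0],[0,0,0,0,0]]}}

```text
t: 4.45
ee_pos: [565.3, -258.4, 150.6]
orientation: [-3.106, -0.472, 0.0]
ft_force: [-0.9, 2.0, 1.6]
width: 21.2
grasp_force: 30.0
```

Width is 21 mm rather than 13, so I'm checking what is pinched.

Run:
```python
from h import *
o=get_obs();print(o["width"],o["grasp_force"],o["moment"],o["ft_force"])
c=cal("wrist")
w=optics.get_image("wrist");s=optics.get_image("side")
print(proj("wrist",[*o["ee_pos"][:2],170],c))
cv2.imwrite("pics/w2.png",np.hstack([w,cv2.resize(s[135:231,310:382],(288,384),interpolation=2)]))
```

```text
21.154140000817836 30.003450214862823 [0.36600094 0.15209063 0.00186616] [-0.90638447  2.01404161  1.6412982 ]
[[264.08580033 269.23923942]]
```

View pics/w2.png

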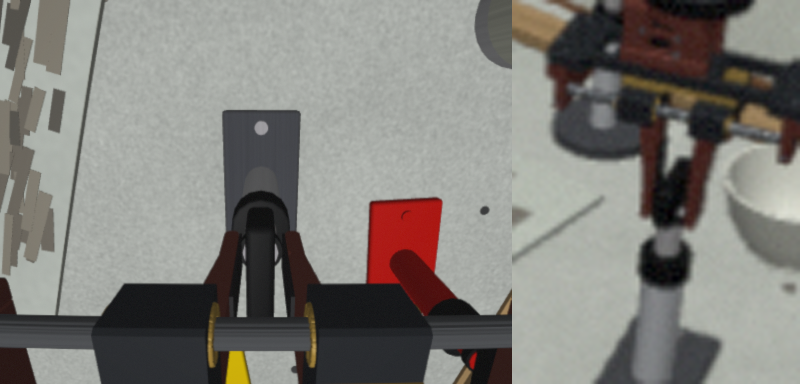

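Wrist view: the finger tips straddle the round boss under the wing (around (262,250)), with the wing clear between the pads. I'll open, rise 8 mm and regrip.

Call:
{"method": "move_arm", "body": {"rows": [[0,0,0,0,40],[0,0,0,0,40],[0,0,-0.8,0,40],[0,0,0,0,0],[0,0,0,0,0],[0,0,0,0,0],[0,0,0,0,0],[0,0,0,0,0]]}}

```text
t: 5.55
ee_pos: [565.4, -258.3, 158.7]
orientation: [-3.105, -0.472, 0.0]
ft_force: [-1.3, 2.5, 1.9]
width: 12.9
grasp_force: 30.0
```

Call:
{"method": "move_arm", "body": {"rows": [[0,0,0,-9,0],[0,0,0,-9,0],[0,0,0,-9,0],[0,0,0,-9,0],[0,0,0,-9,0],[0,0,0,-6,0],[0,0,0,0,0],[0,0,0,0,0]]}}

```text
t: 6.55
ee_pos: [565.7, -258.5, 158.7]
orientation: [2.602, 1.761, 0.001]
ft_force: [1.2, 2.3, 0.7]
width: 12.8
grasp_force: 30.0
```

Call:
{"method": "move_arm", "body": {"rows": [[0,0,-0.6,0,0],[0,0,-0.6,0,0],[0,0,-0.6,0,0],[0,0,-0.6,0,0],[0,0,-0.6,0,0],[0,0,-0.6,0,0],[0,0,-0.6,0,0],[0,0,-0.6,0,0],[0,0,0,0,0],[0,0,0,0,0]]}}

```text
t: 7.8
ee_pos: [565.6, -258.7, 207.5]
orientation: [2.6, 1.763, 0.001]
ft_force: [-0.0, 2.8, 2.0]
width: 12.6
grasp_force: 30.0
```

Run:
```python
from h import *
s=optics.get_image("side")
a=cv2.resize(s[150:210,325:375],(400,480),interpolation=cv2.INTER_NEAREST)
b=cv2.resize(s[100:160,185:235],(400,480),interpolation=cv2.INTER_NEAREST)
cv2.imwrite("pics/ab2.png",np.hstack([a,b])); print(get_obs()["moment"])
```

```text
[ 0.72331081 -0.23730765 -0.02342523]
```

View pics/ab2.png

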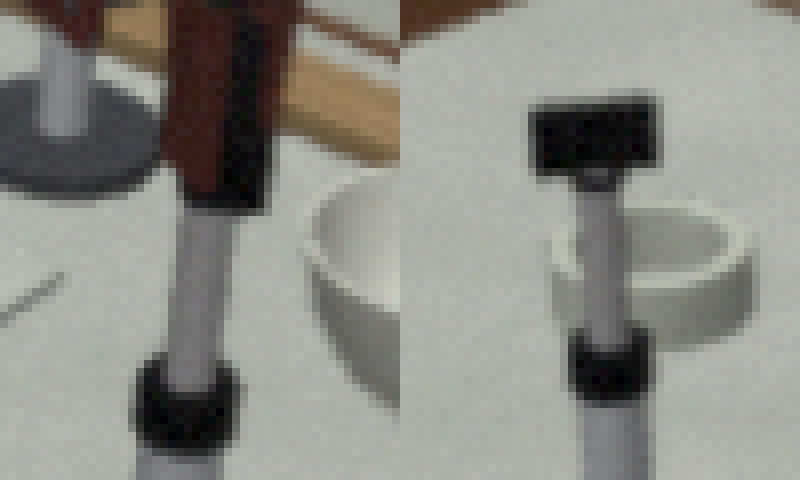

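The tube lengths above the collars match: 22.4 px (about 72 mm) on the raised post against 20 px (about 73 mm) on the twin. I'll twist it back to lock, slightly past the start angle.

Call:
{"method": "move_arm", "body": {"rows": [[0,0,-0.1,9,0],[0,0,0,9,0],[0,0,0,9,0],[0,0,0,9,0],[0,0,0,9,0],[0,0,0,7,0],[0,0,0,0,0],[0,0,0,0,0]]}}

```text
t: 8.85
ee_pos: [565.1, -258.4, 207.4]
orientation: [-3.109, -0.449, 0.001]
ft_force: [0.2, 1.9, -2.2]
width: 12.5
grasp_force: 30.0
```

Call:
{"method": "move_arm", "body": {"rows": [[0,0,0,0,50],[0,0,0,0,50],[0,0,0,0,50],[0,0,0,0,50],[0,0,-2,0,50],[0,0,-5,0,50],[0,0,-5,0,50],[-5,0,-3,0,50],[-4,0,0,0,50],[0,0,0,0,50]]}}

```text
t: 10.1
ee_pos: [477.3, -284.5, 358.6]
orientation: [3.109, 0.442, 0.001]
ft_force: [0.2, -0.4, -0.8]
width: 44.2
grasp_force: 0.0
```

Run:
```python
from h import *
s=optics.get_image("side");w=optics.get_image("wrist")
a=cv2.resize(s[150:210,325:375],(320,384),interpolation=cv2.INTER_NEAREST)
cv2.imwrite("pics/fin.png",np.hstack([a,cv2.resize(w,(480,384))]))
```

```text
(no output)
```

View pics/fin.png

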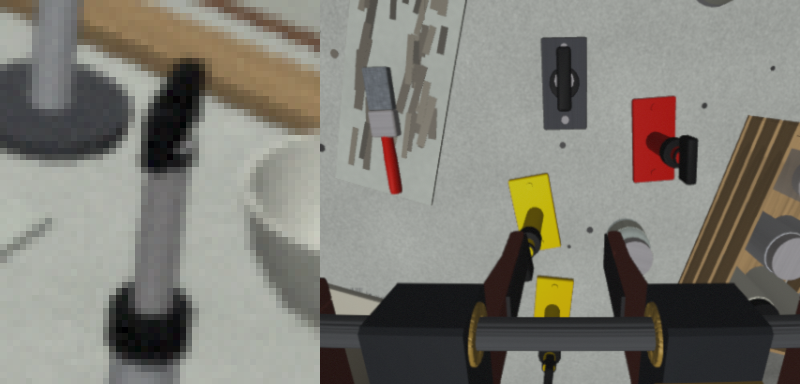

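The wing lies along its foot (wrist crop (563,78)). The tube still shows about 22.6 px (about 72 mm), matching the twin, and the gripper is clear.

```bash
python3 -c "
from h import *
print(close_job())"
```

```text
the job is handed in; nothing more can be done
None
```

I unlocked the lower post, raised it about 49 mm so its wing is level with the twin's (to about 2 mm by camera estimate), then locked and released it and handed the job in; the verdict was not shown.

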